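# Serve an oatcake with the fish slice

## Task

Serve the larger of the two oatcakes: slide the fish slice's thin springy blade right under it, with the turned-up lip of the baking sheet as a stop and pressing only lightly on the sheet, lift it off on the blade, and tip it from the blade, held low, onto the side plate so that it lies flat in the middle, pricked side up. Then lay the slice down on the bare worktop, right way up and clear of the plate and the sheet. Do not touch the oatcakes with the fingers, and leave the smaller oatcake, the plate and the other things where they are.

Things in the scene. Friction and masses are not known exactly. Their poses are not given: they have to be found in the camera images.
- slice: Fish slice, 245 mm long, 0.14 kg: dark wooden handle, bent steel neck, slotted steel blade. As it lies its frame is level: z = 0 on the worktop, z up, x to the blade. It rests on the blade's front edge (x = 145) and the handle's end (x = -100). The blade slopes 15 degrees down from its heel (x = 57, z = 25) to that edge, so it is level when the slice is pitched 15 degrees edge-up.
- slice_grip (a point): Point on the handle's centre line, x = -5, y = 0, z = 33.5 in the slice's frame, where to hold it. The handle (134 long, 20 wide, 17 high, flat parallel sides) rises 15 degrees towards the blade and ends at x = 30, z = 43.
- slice_edge (a point): Middle of the underside of the blade's front edge, x = 145, y = 0, z = 0 in the slice's frame. The blade is 64 wide, 92 long, 2 thick and springy: it bends at the heel, about 5.6 mm at the edge per newton, and springs back.
- baking_sheet: Dark steel baking sheet, left or right of the slice, 200 (its x) by 160 (its y) by 3 thick, fixed on a cork trivet so that its upper face is 15 above the worktop. Origin: centre of its underside, z up. Flat and open on three sides; along the +y edge a lip is turned up, its inner face at y = +78, its top 17 to 19 above the origin.
- oatcake_large: The larger oatcake, a rigid round biscuit, 84 diameter, 11 thick, about 0.07 kg, fork-pricked on top; its rim lies 10 to 40 from the lip. Origin: centre of its underside, z out of the pricked face. The lower rim is bevelled: the flat underside is 66 in diameter, the bevel rises 5 at the outside. On the blade it stays put at slopes up to 25 degrees and slides off from about 35 to 40.
- oatcake_small: The smaller oatcake beside it along the lip, left or right, centres some 96 apart: 58 diameter, 11 thick. Origin: centre of its underside. Stays where it is.
- side_plate: White side plate, on the other side of the slice, 200 diameter, loose, 0.3 kg. Origin: centre of its underside, z up; its flat floor is 8 above the origin out to a radius of about 65, and from there it rises to a rim 18 to 20 high.
- garlic_front: Garlic bulb, 41 diameter, 53 high, near the front edge of the worktop. Origin: centre of its underside. Bystander.
- garlic_back: Garlic bulb, 49 diameter, 62 high, at the right edge beside the draining board. Origin: centre of its underside. Bystander.
- egg_cup: Pale speckled egg cup, 49 diameter, 56 high, at the front edge left of the slice's handle. Origin: centre of its underside. Bystander.

How it is judged:
On the way, in this order (a step that is already met when the one before it is completed fails the run):
1. the large oatcake rides on the blade, clear above the sheet (height (world z) of oatcake_large above 0.05 m and contact force between slice and oatcake_large above 0.2 N and angle between oatcake_large's own z axis and vertical below 0.6 rad), for 0.3 s.
2. the oatcake comes down on the plate while the blade still carries it (contact force between each of side_plate, slice and oatcake_large above 0.03 N), for 0.05 s.
At the end, for the whole second after the job is handed in: The larger oatcake lies flat (within 0.1 rad), pricked side up, on the floor of the side plate, its centre within 40 mm of the plate's; the slice lies right way up with its blade edge and handle end on the worktop, touching neither plate nor sheet; all at rest (horizontal distance between oatcake_large and side_plate below 0.04 m and z of oatcake_large in the frame of side_plate below 0.013 m and angle between oatcake_large's own z axis and vertical below 0.1 rad and linear speed of each of oatcake_large, slice below 0.02 m/s and angle between slice's own z axis and vertical below 0.2 rad and height (world z) of slice_grip below 0.042 m and height (world z) of slice_edge below 0.006 m and contact force between slice and side_plate below 0.02 N and contact force between slice and baking_sheet below 0.02 N).
It fails at once if a finger touches an oatcake (contact force between the fingers and oatcake_large above 0.2 N or contact force between the fingers and oatcake_small above 0.2 N).
It fails at once if the slice is pressed hard on the baking sheet or driven hard against its lip (over 30 N) (contact force between slice and baking_sheet above 30 N).
It fails at once if the smaller oatcake is moved more than 15 mm (distance of oatcake_small from where it was at the start of the episode above 0.015 m).
It fails at once if the plate is moved more than 40 mm (distance of side_plate from where it was at the start of the episode above 0.04 m).
It fails at once if a bystander is moved more than 25 mm (distance of any of garlic_front, garlic_back, egg_cup from where it was at the start of the episode above 0.025 m).
It also fails if it takes over 72 s, if anything falls off the work surface, if the arm or the gripper's body presses on something with over 40 N, if the wrist force passes 120 N, or if a joint passes its speed limit or range.

## Robot

A 6-joint arm with a two-finger parallel gripper is mounted at the origin on a cart in front of the work surface, level with it; the furniture and walls round the work are solid. World frame = base frame: x ahead of the robot, y to its left, z up, the work surface at z = 0. Lengths are in m, angles in rad, forces in N, time in s.
With the tool pointing down it reaches from about 0.325 to 0.85 m from the base axis. Payload 4.4 kg.
Tool frame: the origin (TCP) lies midway between the tips of the shut fingers; the grasp point (between the pads) lies 19 mm behind it (ctrl.grip_depth is the distance from the TCP to the grasp point, in m); z points along the fingers, y is the line along which they close (so a half turn about z gives the same grasp; the last joint's range is limited). The gripper opens to 94 mm and grips with 3 to 60 N. Pads are 16 mm wide; open, the fingers measure 119 mm over their backs; the gripper's body (75 mm by 177 mm) begins 78 mm behind the grasp point.
Start: joints at [1.159, 0.207, 1.542, -0, 1.393, -0.15], TCP at [0.148, 0.556, 0.205] pointing down, gripper open.
Joint ranges: [-2.73, 2.73], [-0.86, 2.22], [0.23, 2.46], [-1.11, 4.25], [0.08, 2.63], [-2.82, 2.82]. Speed limits (rad/s): [2.79, 2.79, 3.14, 3.14, 3.14, 3.14].

## Interface

Orientations are given as a unit quaternion [x, y, z, w].
In Python, from workcell import ctrl gives the robot as it stands.
- The arm moves only by the tool apply_moves, never from a script. Its argument "deltas" is a list of rows, each an object of numbers: "wx", "wy", "wz": the turn, a rotation vector about the tool's x, y, z in degrees; "x", "y", "z": the shift along the tool's x, y, z in cm; "jaw": the closure, from -1 (fully open) to 1 (shut). A call has 1 to 12 rows; each row shifts and turns the commanded pose from where the row before left it, along the tool's axes as they then stand; what a row does not reach is not made up. A row lasts 1/10 s, in which the tool goes at most 50 mm and 8.59 degrees, less where a joint would pass 70% of its speed; a pose out of reach is approached as far as the arm can. A call with a gripper value outside its range is refused whole. The fingers move at their own pace and stop on an object; "force" is the grip in N (left out, the last holds). Time passes only in rows, so rows that do not move let the fingers close. It gives the time, the measured TCP pose, the force, the opening and the grip force at its end, in the units of the state.
- ctrl.state(): the state, without advancing time (a new reading comes with each control period).
- ctrl.camera(name): name is "scene" or "top" or "wrist"; returns the picture (400x640x3 uint8, blue, green, red); there is no depth.
- ctrl.calibration(name): a dict with "intrinsics" (3x3 intrinsics, pixels), "k1" (the pictures are not rectified: a ray, as slopes to the right and down, at radius r is drawn at 1 + k1 r^2 times it, then the intrinsics apply), "T" (4x4, takes a point from camera to world coordinates). Camera axes: x right, y up, looking along -z (the intrinsics and any distortion apply to the point x, -y, -z); pixel columns grow to the right and rows downward; lengths in m; the calibration is good to about 2 mm. A picture is of the moment at which its call begins: read the wrist's pose just before it. calibration takes no time and is no camera call; for the wrist camera it gives the pose at the moment of the call.
- ctrl.hand_in(): hands the job in; it is judged then, once.
The state is a dict: "time": time; "joints": joint angles; "qd": joint speeds; "tau": joint torques, N m; "tool_pos": TCP position; "eef_rot": TCP orientation; "force": force on the tool from outside, world axes, zero at the start; "moment": the same for the moment, N m; "opening": opening from 0.0 (shut) to 1.0 (fully open); "grip_force": force on a finger pad.
Only numpy, scipy, OpenCV 4.12 (cv2) and the standard library are available. Lean on these libraries where they do the work, as an engineer would, in place of code of your own. Each camera call takes 0.05 s, during which the arm holds its last target. There are 200 camera calls.

## Working session

There is one attempt and no reset: what is moved stays moved. The work goes in short steps, Python scripts to look and compute and a tool call to move; the robot and the scene stay as the last step left them, time stands still between calls to the robot, and variables do not carry over. Pictures are saved under pics/ and viewed, at most 10 in all, crops included, and the job is handed in when it is done.

Besides the shell and the picture viewer there is one more tool, called after "Call:" by a JSON object that holds its "method" and its "body". apply_moves: Moves the arm, as the interface text tells. Its arguments: {"type":"object","properties":{"deltas":{"type":"array"},"force":{"type":"number"}},"required":["deltas"]}

```bash
mkdir -p pics; ls
python3 - <<'E'
from workcell import ctrl
import cv2,numpy as np
s=ctrl.state();print(s)
for n in ("top","scene"):
    cv2.imwrite(f"pics/{n}1.png",ctrl.camera(n)); c=ctrl.calibration(n);print(n,c)
print(ctrl.grip_depth)
E
```

```text
pics
{'time': 0.0, 'joints': array([ 1.15949331e+00,  2.07422060e-01,  1.54294322e+00, -1.10176163e-05,
        1.39345527e+00, -1.50539704e-01]), 'qd': array([ 1.09721251e-03, -7.17956650e-05,  6.63224195e-05,  8.44984912e-04,
       -9.98583073e-04,  1.42123324e-03]), 'tau': array([-1.51251956e-03, -3.70873439e+01, -2.81415868e+01,  6.95656054e-02,
        3.61627119e-02, -2.17120555e-04]), 'tool_pos': array([0.14796125, 0.55481601, 0.20429471]), 'eef_rot': array([ 1.30011517e-01,  9.91511858e-01, -1.07178365e-03, -3.03622953e-04]), 'force': array([-0.79920837,  0.16173806,  0.19676365]), 'moment': array([ 0.0018483 ,  0.08151121, -0.01815954]), 'grip_force': 0.0, 'opening': 1.0038580873316716}
top {'intrinsics': array([[511.79140659,   0.        , 323.63397781],
       [  0.        , 511.79140659, 194.11751526],
       [  0.        ,   0.        ,   1.        ]]), 'k1': -0.013970060071839508, 'T': array([[ 2.21587238e-02,  9.90947371e-01, -1.32409588e-01,
         3.35478101e-01],
       [-9.99699571e-01,  2.33501937e-02,  7.45222695e-03,
        -3.63851258e-05],
       [ 1.04765542e-02,  1.32204677e-01,  9.91167072e-01,
         1.35020437e+00],
       [ 0.00000000e+00,  0.00000000e+00,  0.00000000e+00,
         1.00000000e+00]])}
scene {'intrinsics': array([[373.3137054 ,   0.        , 311.82525995],
       [  0.        , 373.3137054 , 201.34228798],
       [  0.        ,   0.        ,   1.        ]]), 'k1': 0.009107721926531651, 'T': array([[ 0.75747654,  0.31097526, -0.57404152,  0.0379093 ],
       [-0.65285789,  0.36406212, -0.66425548, -0.5531328 ],
       [ 0.00241975,  0.87792548,  0.47879118,  0.47550411],
       [ 0.        ,  0.        ,  0.        ,  1.        ]])}
0.0188
```

View pics/top1.png

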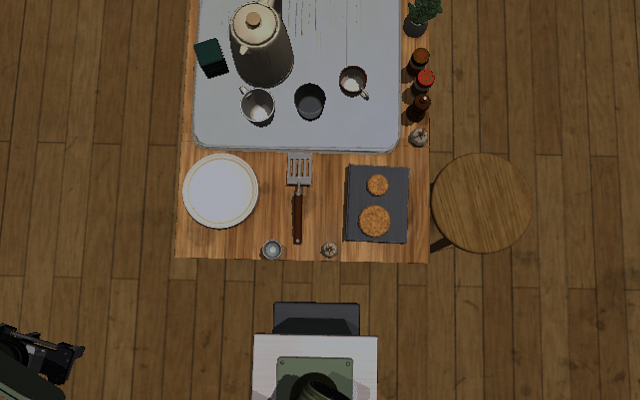

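View pics/scene1.png

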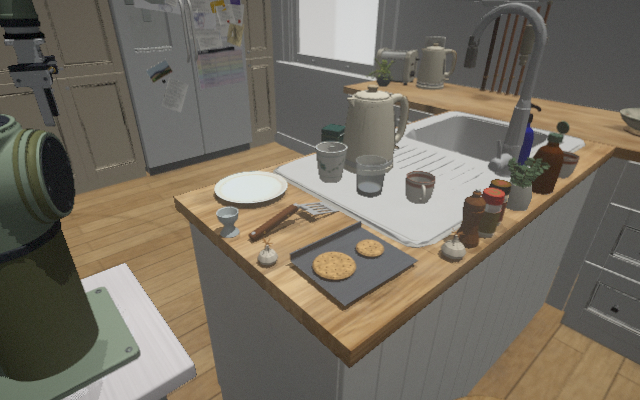

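The top view shows the plate on the left (220,190), and the slice pointing away from the robot with its handle end at (297,243) and its edge at about (300,153). The sheet is on the right, u 345–408 and v 165–243, with the large oatcake at (375,220) and the small one at (377,185). The lip appears to be on the sheet's left (+y) side. The scene view agrees with this.

```bash
cat > h.py <<'E'
from workcell import ctrl
import cv2,numpy as np
from scipy.spatial.transform import Rotation as R
def ray(c,px):
    K=c['intrinsics'];p=np.atleast_2d(np.asarray(px,float));d=np.array([c['k1'],0,0,0,0.])
    u=cv2.undistortPoints(p.reshape(-1,1,2),K,d).reshape(-1,2)
    return (np.c_[u[:,0],-u[:,1],-np.ones(len(u))])@c['T'][:3,:3].T, c['T'][:3,3]
def p2w(c,px,z):
    r,o=ray(c,px);return o+r*((z-o[2])/r[:,2])[:,None]
def w2p(c,P):
    q=(np.atleast_2d(P)-c['T'][:3,3])@c['T'][:3,:3];x=q[:,:2]/-q[:,2:];x[:,1]*=-1
    x=x*(1+c['k1']*(x**2).sum(1))[:,None];K=c['intrinsics'];return x@K[:2,:2].T+K[:2,2]
def blobs(m,amin=100):
    cs,_=cv2.findContours(m.astype(np.uint8),cv2.RETR_EXTERNAL,cv2.CHAIN_APPROX_NONE)
    return [k for k in cs if cv2.contourArea(k)>amin]
E
python3 - <<'E'
from h import *
im=cv2.imread('pics/top1.png');c=ctrl.calibration('top')
hsv=cv2.cvtColor(im,cv2.COLOR_BGR2HSV);H,S,V=[hsv[...,i].astype(int) for i in range(3)]
roi=np.zeros(V.shape,bool);roi[150:262,176:430]=1
def rep(n,m,z,a=100):
    for k in blobs(m&roi,a):
        w=p2w(c,k.reshape(-1,2),z)[:,:2]
        (cx,cy),(a_,b_),t=cv2.minAreaRect((w*1000).astype(np.float32));e=cv2.fitEllipse((w*1000).astype(np.float32))
        print(n,'rect',np.round([cx,cy,a_,b_,t],1),'ell',np.round(np.r_[e[0],e[1],e[2]],1))
rep('plate',(S<60)&(V>120),.018,1500)
sh=np.zeros(V.shape,bool);sh[155:250,338:415]=1
rep('oat',sh&(S>90)&(H<25)&(V>120)&(np.arange(640)[None]<405)&(np.arange(640)[None]>349)&(np.arange(400)[:,None]<238)&(np.arange(400)[:,None]>169),.022,100)
rep('sheet',sh&(S<60)&(V<110),.016,500)
for u in range(268,320,3): pass
print(hsv[200,335:415:1].tolist())
big=cv2.resize(im[140:265,180:435],None,fx=3.1,fy=3.1,interpolation=cv2.INTER_CUBIC);cv2.imwrite('pics/c.png',big)
E
```

```text
plate rect [518.9 263.4 196.2 197.    1.4] ell [518.2 262.7 196.2 197.5  56.2]
oat rect [ 446.9 -144.    75.7   75.8    1.3] ell [ 447.1 -143.8   76.    76.9   98.6]
oat rect [ 541.8 -151.    50.5   50.1    1.3] ell [ 542.3 -151.4   49.3   50.9  106.9]
sheet rect [ 493.1 -150.5  160.3  200.3   88.1] ell [ 492.9 -150.6  184.1  236.7   88.2]
[[15, 158, 134], [15, 155, 140], [15, 158, 124], [15, 157, 120], [14, 160, 123], [14, 162, 121], [15, 154, 114], [15, 139, 149], [16, 150, 138], [14, 148, 55], [14, 152, 47], [14, 185, 33], [130, 13, 60], [98, 25, 41], [120, 12, 63], [110, 12, 65], [120, 12, 62], [135, 8, 63], [130, 12, 64], [100, 12, 63], [120, 16, 64], [120, 12, 65], [120, 15, 67], [120, 20, 65], [120, 12, 62], [135, 8, 62], [135, 8, 61], [120, 16, 64], [120, 8, 64], [110, 12, 65], [120, 8, 63], [135, 8, 65], [110, 12, 64], [120, 12, 66], [120, 16, 65], [120, 12, 65], [120, 11, 67], [113, 15, 66], [110, 11, 70], [113, 15, 68], [113, 15, 66], [126, 19, 67], [120, 8, 65], [120, 4, 63], [120, 8, 64], [110, 12, 65], [120, 15, 66], [130, 11, 68], [108, 19, 67], [110, 12, 66], [114, 19, 68], [128, 15, 69], [114, 19, 68], [114, 19, 67], [105, 15, 67], [110, 12, 65], [120, 8, 67], [120, 15, 67], [128, 15, 67], [120, 15, 69], [120, 15, 68], [113, 15, 68], [120, 15, 69], [114, 19, 67], [113, 15, 67], [120, 15, 68], [120, 8, 65], [130, 12, 65], [120, 15, 67], [135, 15, 68], [105, 15, 68], [110, 12, 66], [113, 30, 77], [14, 151, 98], [15, 163, 100], [15, 156, 103], [15, 163, 94], [14, 157, 91], [14, 147, 109], [13, 147, 113]]
```

View pics/c.png

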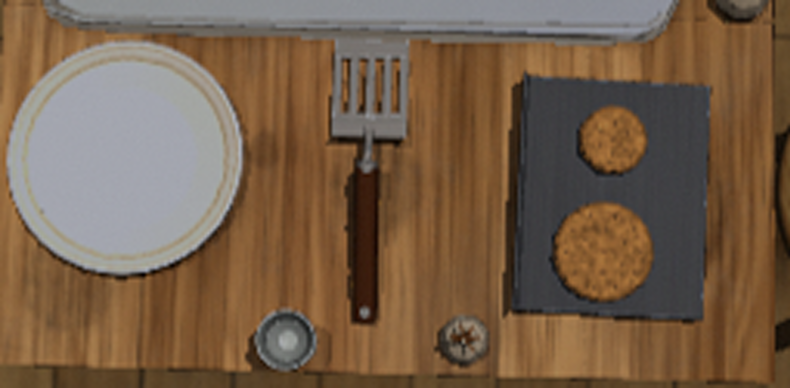

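The enlarged crop shows the slice with its handle end at top-image pixel (297.7,243.2), the neck at about (298.4,193) and the blade edge at about (299.7,153). The lip is on the sheet's +y edge. The plate and oatcake sizes fit the given ones. Next I work out the slice pose and move above it.

Run:
```python
from h import *
c=ctrl.calibration('top')
e=p2w(c,[[297.5,243.5]],.012)[0];n=p2w(c,[[298.4,193.2]],.045)[0];f=p2w(c,[[299.7,153]],.002)[0]
print(e,n,f, np.degrees(np.arctan2(f[1]-e[1],f[0]-e[0])),np.linalg.norm((f-e)[:2]),np.degrees(np.arctan2(n[1]-e[1],n[0]-e[0])))
d=(f-e)[:2];d/=np.linalg.norm(d);print('grip',e[:2]+.095*d)
print('garlic',p2w(c,[[418.5,136],[329.5,250]],.03),'egg',p2w(c,[[271.6,250]],.05))
```

```text
[0.38296786 0.05505429 0.012     ] [0.51069111 0.05509939 0.045     ] [0.62544306 0.05655689 0.002     ] 0.3550529910260626 0.24247985604755892 0.020232010096609486
grip [0.47796604 0.05564298]
garlic [[ 0.67308134 -0.25782488  0.03      ]
 [ 0.36757297 -0.0282167   0.03      ]] egg [[0.36379073 0.11836171 0.05      ]]
```

Call:
{"method": "apply_moves", "body": {"deltas": [{"wz": 8.3},{"wz": 8.3},{"wz": 8.3},{"wz": 8.3},{"wz": 8.3},{"wz": 8.3},{"wz": 8.3},{"wz": 8.3},{"wz": 8.3},{"wz": 8.3},{"wz": 8.3},{"wz": 8.3}]}}

```text
invalid input
```

Call:
{"method": "apply_moves", "body": {"deltas": [{"wz": 8.3},{"wz": 8.3},{"wz": 8.3},{"wz": 8.3},{"wz": 8.3},{"wz": 8.3},{"wz": 8.3},{"wz": 8.3},{}]}}

```text
invalid input
```

Call:
{"method": "apply_moves", "body": {"deltas": [{"x": 0,"y": 0,"z": 0,"wx": 0,"wy": 0,"wz": 8.3,"jaw": -1}], "force": 20}}

```text
time: 0.2
tool_pos: [0.148, 0.555, 0.2046]
eef_rot: [0.203, 0.979, -0.001, -0.0]
force: [0.5, 0.6, 0.6]
opening: 1.003
grip_force: 0.0
```

Call:
{"method": "apply_moves", "body": {"deltas": [{"wz": 8.3,"jaw": -1},{"wz": 8.3,"jaw": -1},{"wz": 8.3,"jaw": -1},{"wz": 8.3,"jaw": -1},{"wz": 8.3,"jaw": -1},{"wz": 8.3,"jaw": -1},{"wz": 8.3,"jaw": -1},{"wz": 8.3,"jaw": -1},{"wz": 8.3,"jaw": -1},{"wz": 8.3,"jaw": -1},{"wz": 8.3,"jaw": -1},{"wz": 8.3,"jaw": -1}]}}

```text
invalid input
```

Call:
{"method": "apply_moves", "body": {"deltas": [{"x": 0,"y": 0,"z": 0,"wx": 0,"wy": 0,"wz": 8.3,"jaw": -1},{"x": 0,"y": 0,"z": 0,"wx": 0,"wy": 0,"wz": 8.3,"jaw": -1},{"x": 0,"y": 0,"z": 0,"wx": 0,"wy": 0,"wz": 8.3,"jaw": -1},{"x": 0,"y": 0,"z": 0,"wx": 0,"wy": 0,"wz": 8.3,"jaw": -1},{"x": 0,"y": 0,"z": 0,"wx": 0,"wy": 0,"wz": 8.3,"jaw": -1},{"x": 0,"y": 0,"z": 0,"wx": 0,"wy": 0,"wz": 8.3,"jaw": -1},{"x": 0,"y": 0,"z": 0,"wx": 0,"wy": 0,"wz": 8.3,"jaw": -1},{"x": 0,"y": 0,"z": 0,"wx": 0,"wy": 0,"wz": 8.3,"jaw": -1},{"x": 0,"y": 0,"z": 0,"wx": 0,"wy": 0,"wz": 8.3,"jaw": -1},{"x": 0,"y": 0,"z": 0,"wx": 0,"wy": 0,"wz": 8.3,"jaw": -1},{"x": 0,"y": 0,"z": 0,"wx": 0,"wy": 0,"wz": 8.3,"jaw": -1},{"x": 0,"y": 0,"z": 0,"wx": 0,"wy": 0,"wz": 8.3,"jaw": -1}]}}

```text
time: 1.4
tool_pos: [0.1481, 0.5551, 0.2048]
eef_rot: [0.88, 0.476, -0.001, 0.0]
force: [0.2, 0.5, 0.6]
opening: 0.998
grip_force: 0.0
```

Call:
{"method": "apply_moves", "body": {"deltas": [{"x": 0,"y": 0,"z": 0,"wx": 0,"wy": 0,"wz": 8.3,"jaw": -1},{"x": 0,"y": 0,"z": 0,"wx": 0,"wy": 0,"wz": 8.3,"jaw": -1},{"x": 0,"y": 0,"z": 0,"wx": 0,"wy": 0,"wz": 8.3,"jaw": -1},{"x": 0,"y": 0,"z": 0,"wx": 0,"wy": 0,"wz": 8.3,"jaw": -1},{"x": 0,"y": 0,"z": 0,"wx": 0,"wy": 0,"wz": 8.3,"jaw": -1},{"x": 0,"y": 0,"z": 0,"wx": 0,"wy": 0,"wz": 8.3,"jaw": -1},{"x": 0,"y": 0,"z": 0,"wx": 0,"wy": 0,"wz": 7,"jaw": -1},{"x": 0,"y": 0,"z": 0,"wx": 0,"wy": 0,"wz": 0,"jaw": -1}]}}

```text
time: 2.2
tool_pos: [0.1481, 0.5552, 0.2048]
eef_rot: [1.0, 0.003, -0.0, 0.001]
force: [0.0, -0.4, -1.1]
opening: 0.993
grip_force: 0.0
```

Call:
{"method": "apply_moves", "body": {"deltas": [{"x": 2.75,"y": 4.15,"z": 0,"wx": 0,"wy": 0,"wz": 0,"jaw": -1},{"x": 2.75,"y": 4.15,"z": 0,"wx": 0,"wy": 0,"wz": 0,"jaw": -1},{"x": 2.75,"y": 4.15,"z": 0,"wx": 0,"wy": 0,"wz": 0,"jaw": -1},{"x": 2.75,"y": 4.15,"z": 0,"wx": 0,"wy": 0,"wz": 0,"jaw": -1},{"x": 2.75,"y": 4.15,"z": 0,"wx": 0,"wy": 0,"wz": 0,"jaw": -1},{"x": 2.75,"y": 4.15,"z": 0,"wx": 0,"wy": 0,"wz": 0,"jaw": -1},{"x": 2.75,"y": 4.15,"z": 0,"wx": 0,"wy": 0,"wz": 0,"jaw": -1},{"x": 2.75,"y": 4.15,"z": 0,"wx": 0,"wy": 0,"wz": 0,"jaw": -1},{"x": 2.75,"y": 4.15,"z": 0,"wx": 0,"wy": 0,"wz": 0,"jaw": -1},{"x": 2.75,"y": 4.15,"z": 0,"wx": 0,"wy": 0,"wz": 0,"jaw": -1},{"x": 2.75,"y": 4.2,"z": 0,"wx": 0,"wy": 0,"wz": 0,"jaw": -1},{"x": 2.75,"y": 4.2,"z": 0,"wx": 0,"wy": 0,"wz": 0,"jaw": -1}]}}

```text
time: 3.4
tool_pos: [0.4818, 0.057, 0.2054]
eef_rot: [1.0, 0.004, 0.0, -0.0]
force: [0.8, 0.6, 0.5]
opening: 0.999
grip_force: 0.0
```

Call:
{"method": "apply_moves", "body": {"deltas": [{"x": 0,"y": 0,"z": 0,"wx": 0,"wy": 0,"wz": 0,"jaw": -1},{"x": 0,"y": 0,"z": 0,"wx": 0,"wy": 0,"wz": 0,"jaw": -1}]}}

```text
time: 3.6
tool_pos: [0.4811, 0.0581, 0.205]
eef_rot: [1.0, 0.003, -0.001, -0.0]
force: [-0.4, -1.1, 0.2]
opening: 0.999
grip_force: 0.0
```

Run:
```python
from h import *
import pickle
c=ctrl.calibration('wrist');s=ctrl.state();cv2.imwrite('pics/w1.png',ctrl.camera('wrist'));pickle.dump(c,open('w1.pkl','wb'));print(s['tool_pos'],s['eef_rot'],c['T'],c['intrinsics'])
```

```text
[0.48110938 0.05811106 0.204981  ] [ 9.99996120e-01  2.68511813e-03 -6.84116032e-04 -2.87956778e-04] [[ 4.48409107e-03  9.73868501e-01  2.27068350e-01  5.44947560e-01]
 [-9.99989886e-01  4.28813641e-03  1.35626451e-03  5.94457669e-02]
 [ 3.47123223e-04 -2.27072135e-01  9.73877880e-01  3.84900160e-01]
 [ 0.00000000e+00  0.00000000e+00  0.00000000e+00  1.00000000e+00]] [[285.36870816   0.         322.32792481]
 [  0.         285.36870816 201.81281936]
 [  0.           0.           1.        ]]
```

View pics/w1.png

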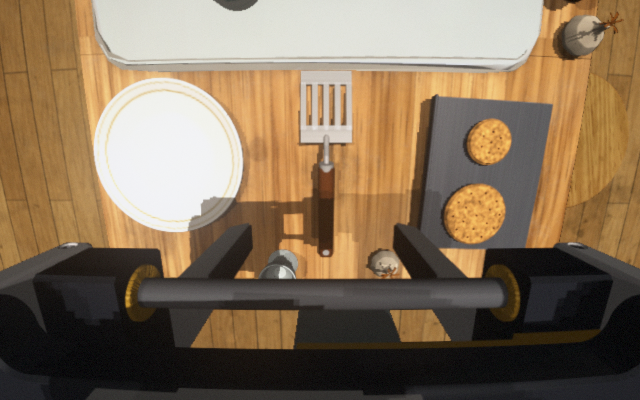

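The wrist view shows the slice from its handle end (326,253) to its blade edge at about v=71, u 301–352. The sheet's lip is on its left edge (433,96)–(422,245), with the large oatcake at (475,213) and the small one at (489,141).

Run:
```python
from h import *
import pickle
c=pickle.load(open('w1.pkl','rb'));im=cv2.imread('pics/w1.png')
hsv=cv2.cvtColor(im,cv2.COLOR_BGR2HSV);H,S,V=[hsv[...,i].astype(int) for i in range(3)]
def box(a,b,cc,d): m=np.zeros(V.shape,bool);m[b:d,a:cc]=1;return m
def rep(n,m,z,a=100):
    for k in blobs(m,a):
        w=p2w(c,k.reshape(-1,2),z)[:,:2]*1000
        r=cv2.minAreaRect(w.astype(np.float32));e=cv2.fitEllipse(w.astype(np.float32))
        print(n,'rect',np.round(np.r_[r[0],r[1],r[2]],1),'ell',np.round(np.r_[e[0],e[1]],1))
rep('plate',box(85,70,252,240)&(S<50)&(V>150),.018,3000)
rep('oatL',box(435,175,515,246)&(S>90),.022);rep('oatS',box(458,110,520,170)&(S>90),.022)
rep('sheet',box(405,80,565,246)&(S<60)&(V<130),.015,500)
# handle: dark red rows
hm=box(305,155,345,258)&(V<105)&(S>100)
for v in range(175,252,15):
    u=np.where(hm[v])[0]; print(v,u.min(),u.max(),p2w(c,[[u.mean(),v]],.035)[0].round(4))
# blade
bm=box(290,68,365,146)&(S<60)
for v in (74,78,142): u=np.where(bm[v])[0];print('blade',v,u.min(),u.max(),p2w(c,[[(u.min()+u.max())/2,v]],.025 if v>100 else .002)[0].round(4))
print(p2w(c,[[326,256.5]],.008),p2w(c,[[326,71]],.002),p2w(c,[[326,145]],.025))
print('lip',p2w(c,[[433.5,96],[422,245],[550.5,103]],[.032]).round(4))
```

```text
plate rect [516.7 261.4 197.  199.2  41. ] ell [516.4 261.4 196.6 199.4]
oatL rect [ 444.1 -144.7   84.8   84.1   48.4] ell [ 444.4 -144.5   83.6   85.4]
oatS rect [ 539.6 -152.    57.5   58.8   48. ] ell [ 539.6 -151.9   57.4   59. ]
sheet rect [ 494.  -144.8  175.8  198.3   87.8] ell [ 492.3 -151.6  185.3  233.8]
175 314 333 [0.4973 0.0594 0.035 ]
190 313 333 [0.4785 0.0619 0.035 ]
205 305 333 [0.4592 0.0602 0.035 ]
220 305 332 [0.4395 0.0616 0.035 ]
235 311 332 [0.4192 0.0598 0.035 ]
250 318 332 [0.3984 0.0563 0.035 ]
blade 74 301 350 [0.621  0.0557 0.002 ]
blade 78 301 351 [0.6162 0.055  0.002 ]
blade 142 301 350 [0.537  0.0554 0.025 ]
[[0.37721558 0.05333929 0.008     ]] [[0.62459177 0.0550525  0.002     ]] [[0.53339206 0.0547155  0.025     ]]
lip [[ 0.5921 -0.0723  0.032 ]
 [ 0.4044 -0.0736  0.032 ]
 [ 0.5881 -0.2198  0.032 ]]
```

Call:
{"method": "apply_moves", "body": {"deltas": [{"x": -0.75,"y": 0.37,"z": 3,"wx": 0,"wy": 0,"wz": 0,"jaw": -1},{"x": 0,"y": 0,"z": 4,"wx": 0,"wy": 0,"wz": 0,"jaw": -1},{"x": 0,"y": 0,"z": 4,"wx": 0,"wy": 0,"wz": 0,"jaw": -1},{"x": 0,"y": 0,"z": 4,"wx": 0,"wy": 0,"wz": 0,"jaw": -1},{"x": 0,"y": 0,"z": 3,"wx": 0,"wy": 0,"wz": 0,"jaw": -1},{"x": 0,"y": 0,"z": 1,"wx": 0,"wy": 0,"wz": 0,"jaw": -1},{"x": 0,"y": 0,"z": 0,"wx": 0,"wy": 0,"wz": 0,"jaw": -1},{"x": 0,"y": 0,"z": 0,"wx": 0,"wy": 0,"wz": 0,"jaw": -1}]}}

```text
time: 4.45
tool_pos: [0.4748, 0.0559, 0.0168]
eef_rot: [1.0, 0.004, 0.001, 0.0]
force: [0.3, 0.6, -0.1]
opening: 0.999
grip_force: 0.0
```

Call:
{"method": "apply_moves", "body": {"deltas": [{"x": -0.1,"y": 0.1,"z": 0.2,"wx": 0,"wy": 0,"wz": 0,"jaw": -1},{"x": 0,"y": 0,"z": 0,"wx": 0,"wy": 0,"wz": 0,"jaw": 1},{"x": 0,"y": 0,"z": 0,"wx": 0,"wy": 0,"wz": 0,"jaw": 1},{"x": 0,"y": 0,"z": 0,"wx": 0,"wy": 0,"wz": 0,"jaw": 1},{"x": 0,"y": 0,"z": 0,"wx": 0,"wy": 0,"wz": 0,"jaw": 1},{"x": 0,"y": 0,"z": 0,"wx": 0,"wy": 0,"wz": 0,"jaw": 1},{"x": 0,"y": 0,"z": 0,"wx": 0,"wy": 0,"wz": 0,"jaw": 1},{"x": 0,"y": 0,"z": 0,"wx": 0,"wy": 0,"wz": 0,"jaw": 1}], "force": 50}}

```text
time: 5.25
tool_pos: [0.4726, 0.0542, 0.0134]
eef_rot: [1.0, 0.003, -0.0, 0.0]
force: [-0.4, -0.8, 0.8]
opening: 0.441
grip_force: 0.0
```

Call:
{"method": "apply_moves", "body": {"deltas": [{"x": 0,"y": 0,"z": 0,"wx": 0,"wy": 0,"wz": 0,"jaw": 1},{"x": 0,"y": 0,"z": 0,"wx": 0,"wy": 0,"wz": 0,"jaw": 1},{"x": 0,"y": 0,"z": 0,"wx": 0,"wy": 0,"wz": 0,"jaw": 1},{"x": 0,"y": 0,"z": 0,"wx": 0,"wy": 0,"wz": 0,"jaw": 1},{"x": 0,"y": 0,"z": 0,"wx": 0,"wy": 0,"wz": 0,"jaw": 1}]}}

```text
time: 5.75
tool_pos: [0.4726, 0.0542, 0.0134]
eef_rot: [1.0, 0.003, -0.0, -0.0]
force: [-0.3, 0.2, -0.0]
opening: 0.207
grip_force: 50.0
```

Call:
{"method": "apply_moves", "body": {"deltas": [{"x": 0,"y": 0,"z": -3,"wx": 0,"wy": 0,"wz": 0,"jaw": 1},{"x": 0,"y": 0,"z": -4,"wx": 0,"wy": 0,"wz": 0,"jaw": 1},{"x": -1,"y": 0,"z": -4,"wx": 0,"wy": 0,"wz": 0,"jaw": 1},{"x": 0,"y": 0,"z": -1,"wx": 0,"wy": 0,"wz": -8,"jaw": 1},{"x": 0,"y": 0,"z": 0,"wx": 0,"wy": 0,"wz": -8,"jaw": 1},{"x": 0,"y": 0,"z": 0,"wx": 0,"wy": 0,"wz": -8,"jaw": 1},{"x": 0,"y": 0,"z": 0,"wx": 0,"wy": 0,"wz": -8,"jaw": 1},{"x": 0,"y": 0,"z": 0,"wx": 0,"wy": 0,"wz": -8,"jaw": 1},{"x": 0,"y": 0,"z": 0,"wx": 0,"wy": 0,"wz": -8,"jaw": 1},{"x": 0,"y": 0,"z": 0,"wx": 0,"wy": 0,"wz": -8,"jaw": 1},{"x": 0,"y": 0,"z": 0,"wx": 0,"wy": 0,"wz": -8,"jaw": 1}]}}

```text
time: 6.85
tool_pos: [0.4621, 0.0542, 0.1329]
eef_rot: [0.845, 0.535, -0.0, -0.0]
force: [0.8, 0.2, -2.2]
opening: 0.208
grip_force: 50.0
```

Call:
{"method": "apply_moves", "body": {"deltas": [{"x": 0,"y": 0,"z": 0,"wx": 0,"wy": 0,"wz": -8,"jaw": 1},{"x": 0,"y": 0,"z": 0,"wx": 0,"wy": 0,"wz": -8,"jaw": 1},{"x": 0,"y": 0,"z": 0,"wx": 0,"wy": 0,"wz": -8.5,"jaw": 1},{"x": 0,"y": 0,"z": 0,"wx": 0,"wy": 0,"wz": 0,"jaw": 1},{"x": 0,"y": 0,"z": 0,"wx": 0,"wy": 0,"wz": 0,"jaw": 1}]}}

```text
time: 7.35
tool_pos: [0.4624, 0.0542, 0.1332]
eef_rot: [0.715, 0.699, -0.0, -0.0]
force: [0.2, -0.3, -1.9]
opening: 0.21
grip_force: 50.0
```

Call:
{"method": "apply_moves", "body": {"deltas": [{"x": -4.21,"y": -0.11,"z": 0,"wx": 0,"wy": 0,"wz": 0,"jaw": 1},{"x": -4.21,"y": -0.11,"z": 0,"wx": 0,"wy": 0,"wz": 0,"jaw": 1},{"x": -4.21,"y": -0.11,"z": 0,"wx": 0,"wy": 0,"wz": 0,"jaw": 1},{"x": -4.21,"y": -0.11,"z": 0,"wx": 0,"wy": 0,"wz": 0,"jaw": 1},{"x": -4.21,"y": -0.11,"z": 0,"wx": 0,"wy": 0,"wz": 0,"jaw": 1},{"x": -4.21,"y": -0.11,"z": 0,"wx": 0,"wy": 0,"wz": 0,"jaw": 1},{"x": -4.21,"y": -0.11,"z": 0,"wx": 0,"wy": 0,"wz": 0,"jaw": 1},{"x": -4.21,"y": -0.11,"z": 0,"wx": 0,"wy": 0,"wz": 0,"jaw": 1},{"x": -4.21,"y": -0.11,"z": 0,"wx": 0,"wy": 0,"wz": 0,"jaw": 1},{"x": -4.21,"y": -0.11,"z": 0,"wx": 0,"wy": 0,"wz": 0,"jaw": 1},{"x": 0,"y": 0,"z": 6,"wx": 0,"wy": 0,"wz": 0,"jaw": 1},{"x": 0,"y": 0,"z": 0,"wx": 0,"wy": 0,"wz": 0,"jaw": 1}]}}

```text
time: 8.55
tool_pos: [0.439, -0.3637, 0.0771]
eef_rot: [0.716, 0.698, 0.0, -0.007]
force: [-1.0, 1.8, -2.3]
opening: 0.205
grip_force: 50.0
```

Run:
```python
from h import *
import pickle
c=ctrl.calibration('wrist');s=ctrl.state();cv2.imwrite('pics/w2.png',ctrl.camera('wrist'));pickle.dump(c,open('w2.pkl','wb'));print(s['tool_pos'],s['eef_rot'],s['force'],s['moment'])
p=s['tool_pos'];Rm=R.from_quat(s['eef_rot']).as_matrix();e=p+Rm@[.152,0,.0134];print('edge',e,w2p(c,e),'corners',w2p(c,[p+Rm@[.152,a,.0134] for a in(-.032,.032)]))
```

```text
[ 0.43899276 -0.36374047  0.077086  ] [ 7.15726582e-01  6.98348722e-01  3.25672195e-04 -6.66455082e-03] [-0.95085062  1.78325331 -2.34100201] [-0.04410136  0.1436014   0.00319609]
edge [ 0.4426162  -0.21165987  0.06517292] [[324.58686354  -7.24192192]] corners [[272.19730978  -6.8410044 ]
 [376.94079942  -6.83755418]]
```

View pics/w2.png

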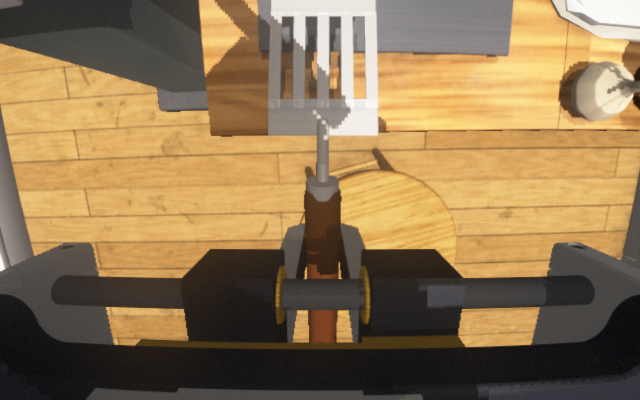

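The blade is straight in the grip (u 270–378, predicted 272–377). The sheet's open edge runs from (258,51) to (510,54).

Run:
```python
from h import *
import pickle
c=pickle.load(open('w2.pkl','rb'));print(p2w(c,[[259,51.5],[511,54]],.015))
s=ctrl.state();print(s['tool_pos'],s['eef_rot'],s['force'],s['moment'])
```

```text
[[ 0.39005909 -0.22998659  0.015     ]
 [ 0.59233472 -0.23494357  0.015     ]]
[ 0.44034682 -0.36401368  0.07954205] [ 7.15139272e-01  6.98964208e-01  3.11673107e-04 -4.97597622e-03] [ 0.28175747  0.42014971 -1.55998267] [-0.10233961  0.09253843  0.01485917]
```

Call:
{"method": "apply_moves", "body": {"deltas": [{"x": 0,"y": 0,"z": 0,"wx": 0,"wy": 0,"wz": 0,"jaw": 1},{"x": 0,"y": 0,"z": 0,"wx": 0,"wy": 0,"wz": 0,"jaw": 1}]}}

```text
time: 8.8
tool_pos: [0.4446, -0.3669, 0.0856]
eef_rot: [0.714, 0.7, -0.0, 0.002]
force: [0.0, -0.3, -1.2]
opening: 0.21
grip_force: 50.0
```

Call:
{"method": "apply_moves", "body": {"deltas": [{"x": 0,"y": -0.25,"z": 2,"wx": 0,"wy": 0,"wz": 0,"jaw": 1},{"x": 0,"y": 0,"z": 2,"wx": 0,"wy": 0,"wz": 0,"jaw": 1},{"x": 0,"y": 0,"z": 1,"wx": 0,"wy": 0,"wz": 0,"jaw": 1},{"x": 0,"y": 0,"z": 0,"wx": 0,"wy": 0,"wz": 0,"jaw": 1},{"x": 0,"y": 0,"z": 0,"wx": 0,"wy": 0,"wz": 0,"jaw": 1},{"x": 0,"y": 0,"z": 0,"wx": 0,"wy": 0,"wz": 0,"jaw": 1}]}}

```text
time: 9.4
tool_pos: [0.4418, -0.3674, 0.035]
eef_rot: [0.714, 0.7, -0.0, 0.001]
force: [-0.5, -0.2, -1.6]
opening: 0.21
grip_force: 50.0
```

Run:
```python
from h import *
import time
for i in range(2):
    s=ctrl.state();print(s['tool_pos'],s['eef_rot'],s['force'],s['moment'])
cv2.imwrite('pics/s2.png',cv2.resize(ctrl.camera('scene')[180:330,230:450],None,fx=3,fy=3,interpolation=cv2.INTER_CUBIC))
```

```text
[ 0.4418132  -0.3673701   0.03500032] [ 7.14057148e-01  7.00085949e-01 -5.59755333e-05  1.43188715e-03] [-0.45730686 -0.20467173 -1.55342753] [-0.06294674  0.06546775  0.04787835]
[ 0.4418132  -0.3673701   0.03500032] [ 7.14057148e-01  7.00085949e-01 -5.59755333e-05  1.43188715e-03] [-0.45730686 -0.20467173 -1.55342753] [-0.06294674  0.06546775  0.04787835]
```

View pics/s2.png

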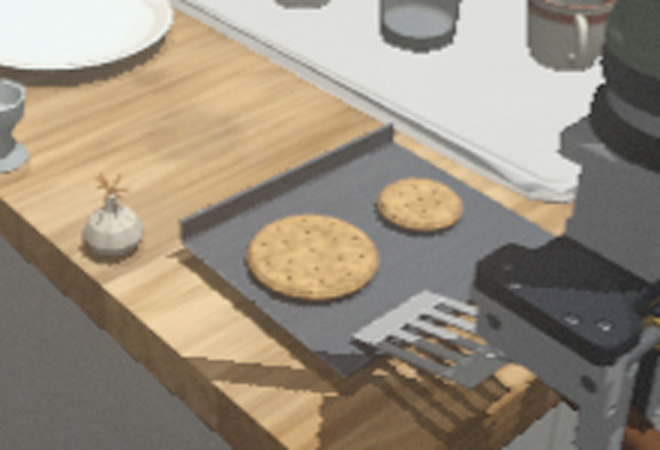

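The scene crop shows the lip on the far (+y) side and the blade hovering just before the large oatcake, pointing at it. I lower it to a light contact.

Call:
{"method": "apply_moves", "body": {"deltas": [{"x": 0,"y": 0,"z": 0.6,"wx": 0,"wy": 0,"wz": 0,"jaw": 1},{"x": 0,"y": 0,"z": 0.4,"wx": 0,"wy": 0,"wz": 0,"jaw": 1},{"x": 0,"y": 0,"z": 0,"wx": 0,"wy": 0,"wz": 0,"jaw": 1},{"x": 0,"y": 0,"z": 0,"wx": 0,"wy": 0,"wz": 0,"jaw": 1},{"x": 0,"y": 0,"z": 0,"wx": 0,"wy": 0,"wz": 0,"jaw": 1}]}}

```text
time: 9.95
tool_pos: [0.4408, -0.3663, 0.0234]
eef_rot: [0.714, 0.7, 0.0, -0.0]
force: [0.0, 0.1, -0.5]
opening: 0.207
grip_force: 50.0
```

```bash
python3 -c "
from h import *
s=ctrl.state();print(s['tool_pos'],s['force'],s['moment'])"
```

```text
[ 0.44079449 -0.36633357  0.02344425] [ 0.02641833  0.06886939 -0.49226424] [ 0.11169028  0.03149155 -0.00680316]
```

Call:
{"method": "apply_moves", "body": {"deltas": [{"x": 0.8,"y": 0,"z": 0,"wx": 0,"wy": 0,"wz": 0,"jaw": 1},{"x": 0.8,"y": 0,"z": 0,"wx": 0,"wy": 0,"wz": 0,"jaw": 1},{"x": 0.8,"y": 0,"z": 0,"wx": 0,"wy": 0,"wz": 0,"jaw": 1},{"x": 0.8,"y": 0,"z": 0,"wx": 0,"wy": 0,"wz": 0,"jaw": 1},{"x": 0.8,"y": 0,"z": 0,"wx": 0,"wy": 0,"wz": 0,"jaw": 1},{"x": 0.8,"y": 0,"z": 0,"wx": 0,"wy": 0,"wz": 0,"jaw": 1},{"x": 0.8,"y": 0,"z": 0,"wx": 0,"wy": 0,"wz": 0,"jaw": 1},{"x": 0.8,"y": 0,"z": 0,"wx": 0,"wy": 0,"wz": 0,"jaw": 1},{"x": 0.8,"y": 0,"z": 0,"wx": 0,"wy": 0,"wz": 0,"jaw": 1},{"x": 0,"y": 0,"z": 0,"wx": 0,"wy": 0,"wz": 0,"jaw": 1}]}}

```text
time: 10.95
tool_pos: [0.4419, -0.2927, 0.0231]
eef_rot: [0.714, 0.7, 0.0, -0.001]
force: [0.1, 1.3, 0.2]
opening: 0.208
grip_force: 50.0
```

Run:
```python
from h import *
s=ctrl.state();print(s['tool_pos'],s['eef_rot'],s['force'],s['moment'])
cv2.imwrite('pics/s3.png',cv2.resize(ctrl.camera('scene')[180:330,260:450],None,fx=3,fy=3,interpolation=cv2.INTER_CUBIC))
```

```text
[ 0.44194777 -0.29269795  0.02314612] [ 7.13919263e-01  7.00227268e-01  4.00998450e-04 -9.47163322e-04] [0.13557784 1.31609391 0.18659863] [ 0.21798661  0.01509339 -0.05376668]
```

View pics/s3.png

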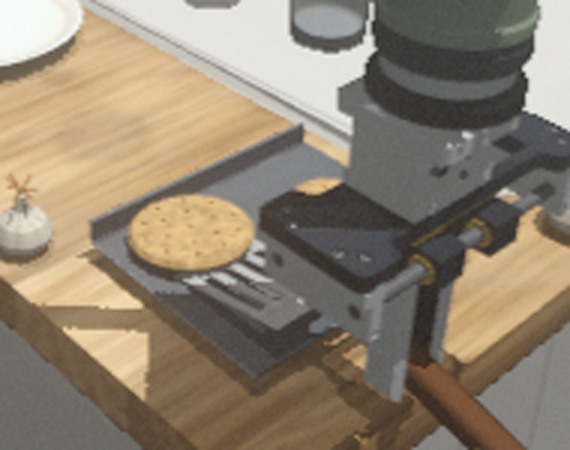

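The oatcake has been pushed toward the lip and the blade is starting under it. I go on to just before the lip.

Call:
{"method": "apply_moves", "body": {"deltas": [{"x": 0.7,"y": 0,"z": 0,"wx": 0,"wy": 0,"wz": 0,"jaw": 1},{"x": 0.7,"y": 0,"z": 0,"wx": 0,"wy": 0,"wz": 0,"jaw": 1},{"x": 0.7,"y": 0,"z": 0,"wx": 0,"wy": 0,"wz": 0,"jaw": 1},{"x": 0.7,"y": 0,"z": 0,"wx": 0,"wy": 0,"wz": 0,"jaw": 1},{"x": 0.7,"y": 0,"z": 0,"wx": 0,"wy": 0,"wz": 0,"jaw": 1},{"x": 0,"y": 0,"z": 0,"wx": 0,"wy": 0,"wz": 0,"jaw": 1},{"x": 0,"y": 0,"z": 0,"wx": 0,"wy": 0,"wz": 0,"jaw": 1}]}}

```text
time: 11.7
tool_pos: [0.4425, -0.2584, 0.0231]
eef_rot: [0.714, 0.7, 0.0, -0.001]
force: [0.1, 0.8, -0.5]
opening: 0.206
grip_force: 50.0
```

Run:
```python
from h import *
s=ctrl.state();print(s['tool_pos'],s['eef_rot'],s['force'],s['moment'])
cv2.imwrite('pics/s4.png',cv2.resize(ctrl.camera('scene')[200:320,270:430],None,fx=4,fy=4,interpolation=cv2.INTER_CUBIC))
```

```text
[ 0.44253995 -0.25836908  0.02309361] [ 7.14002484e-01  7.00142511e-01  2.43700509e-04 -9.26130047e-04] [ 0.07265437  0.79511912 -0.45851   ] [ 0.28118523  0.11601666 -0.02541525]
```

View pics/s4.png

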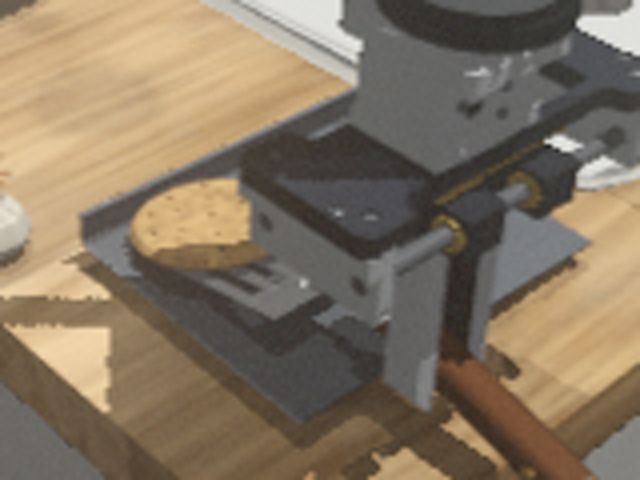

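Call:
{"method": "apply_moves", "body": {"deltas": [{"x": 0.7,"y": 0,"z": 0,"wx": 0,"wy": 0,"wz": 0,"jaw": 1},{"x": 0.7,"y": 0,"z": 0,"wx": 0,"wy": 0,"wz": 0,"jaw": 1},{"x": 0.6,"y": 0,"z": 0,"wx": 0,"wy": 0,"wz": 0,"jaw": 1},{"x": 0.4,"y": 0,"z": 0,"wx": 0,"wy": 0,"wz": 0,"jaw": 1},{"x": 0.3,"y": 0,"z": 0,"wx": 0,"wy": 0,"wz": 0,"jaw": 1},{"x": 0,"y": 0,"z": 0,"wx": 0,"wy": 0,"wz": 0,"jaw": 1},{"x": 0,"y": 0,"z": 0,"wx": 0,"wy": 0,"wz": 0,"jaw": 1}]}}

```text
time: 12.45
tool_pos: [0.4435, -0.2322, 0.0234]
eef_rot: [0.714, 0.7, 0.0, -0.0]
force: [0.9, -2.2, -0.1]
opening: 0.213
grip_force: 50.0
```

Run:
```python
from h import *
s=ctrl.state();print(s['tool_pos'],s['eef_rot'],s['force'],s['moment'])
cv2.imwrite('pics/s5.png',cv2.resize(ctrl.camera('scene')[200:320,270:430],None,fx=4,fy=4,interpolation=cv2.INTER_CUBIC))
```

```text
[ 0.44345197 -0.23215116  0.02337958] [ 7.14196286e-01  6.99945399e-01  2.10901703e-04 -2.43706632e-04] [ 0.92012903 -2.17050393 -0.08822816] [-0.28950837 -0.02529126 -0.05153727]
```

Call:
{"method": "apply_moves", "body": {"deltas": [{"x": -0.2,"y": 0,"z": -0.4,"wx": 0,"wy": 1,"wz": 0,"jaw": 1},{"x": 0,"y": 0,"z": -0.4,"wx": 0,"wy": 1.5,"wz": 0,"jaw": 1},{"x": 0,"y": 0,"z": -0.5,"wx": 0,"wy": 1.5,"wz": 0,"jaw": 1},{"x": 0,"y": 0,"z": -0.5,"wx": 0,"wy": 1.5,"wz": 0,"jaw": 1},{"x": 0,"y": 0,"z": -0.6,"wx": 0,"wy": 1.5,"wz": 0,"jaw": 1},{"x": 0,"y": 0,"z": -0.6,"wx": 0,"wy": 1.5,"wz": 0,"jaw": 1},{"x": 0,"y": 0,"z": -0.8,"wx": 0,"wy": 1.5,"wz": 0,"jaw": 1},{"x": 0,"y": 0,"z": -0.8,"wx": 0,"wy": 1.5,"wz": 0,"jaw": 1},{"x": 0,"y": 0,"z": -1,"wx": 0,"wy": 1,"wz": 0,"jaw": 1},{"x": 0,"y": 0,"z": -1,"wx": 0,"wy": 0,"wz": 0,"jaw": 1},{"x": 0,"y": 0,"z": -1,"wx": 0,"wy": 0,"wz": 0,"jaw": 1},{"x": 0,"y": 0,"z": 0,"wx": 0,"wy": 0,"wz": 0,"jaw": 1}]}}

```text
time: 13.7
tool_pos: [0.4442, -0.2466, 0.1002]
eef_rot: [0.71, 0.696, 0.078, -0.074]
force: [-0.1, -0.1, -2.4]
opening: 0.21
grip_force: 50.0
```

Run:
```python
from h import *
s=ctrl.state();print(s['tool_pos'],s['eef_rot'],s['force'],s['moment'])
a=ctrl.camera('scene')[150:310,240:440];b=ctrl.camera('top')[140:260,320:440]
cv2.imwrite('pics/s6.png',np.hstack([cv2.resize(a,None,fx=2.4,fy=2.4,interpolation=2),cv2.resize(b,(320,320),interpolation=2)[:, :],np.zeros((384-320,320,3),np.uint8)][:1]))
B=cv2.resize(b,(318,384),interpolation=2);cv2.imwrite('pics/s6.png',np.hstack([cv2.imread('pics/s6.png'),B]))
```

```text
[ 0.44424192 -0.24660281  0.10023353] [ 0.70997519  0.69594455  0.07786166 -0.07439066] [-0.11996115 -0.14994784 -2.39345526] [-0.43736615  0.02640242 -0.0216792 ]
```

View pics/s6.png

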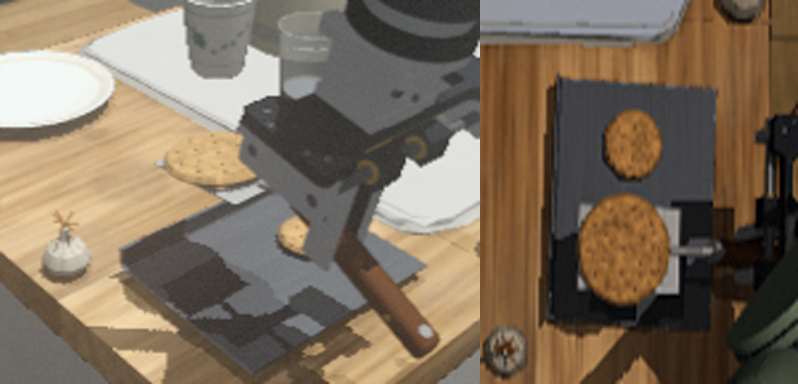

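The oatcake rides level and centred on the blade, with its far rim almost at the edge, and the small one is where it was. I carry it over to the plate.

Call:
{"method": "apply_moves", "body": {"deltas": [{"x": 0.98,"y": 0.16,"z": 0.21,"wx": 0,"wy": 0,"wz": 0,"jaw": 1},{"x": 1.95,"y": 0.32,"z": 0.43,"wx": 0,"wy": 0,"wz": 0,"jaw": 1},{"x": 2.93,"y": 0.48,"z": 0.64,"wx": 0,"wy": 0,"wz": 0,"jaw": 1},{"x": 3.42,"y": 0.56,"z": 0.75,"wx": 0,"wy": 0,"wz": 0,"jaw": 1},{"x": 3.42,"y": 0.56,"z": 0.75,"wx": 0,"wy": 0,"wz": 0,"jaw": 1},{"x": 3.42,"y": 0.56,"z": 0.75,"wx": 0,"wy": 0,"wz": 0,"jaw": 1},{"x": 3.42,"y": 0.56,"z": 0.75,"wx": 0,"wy": 0,"wz": 0,"jaw": 1},{"x": 3.42,"y": 0.56,"z": 0.75,"wx": 0,"wy": 0,"wz": 0,"jaw": 1},{"x": 3.42,"y": 0.56,"z": 0.75,"wx": 0,"wy": 0,"wz": 0,"jaw": 1},{"x": 3.42,"y": 0.56,"z": 0.75,"wx": 0,"wy": 0,"wz": 0,"jaw": 1},{"x": 2.93,"y": 0.48,"z": 0.64,"wx": 0,"wy": 0,"wz": 0,"jaw": 1},{"x": 1.95,"y": 0.32,"z": 0.43,"wx": 0,"wy": 0,"wz": 0,"jaw": 1}]}}

```text
time: 15.0
tool_pos: [0.5055, 0.1116, 0.0987]
eef_rot: [0.709, 0.697, 0.077, -0.077]
force: [0.6, -0.7, -2.3]
opening: 0.209
grip_force: 50.0
```

Call:
{"method": "apply_moves", "body": {"deltas": [{"x": 0.98,"y": 0.16,"z": 0.21,"wx": 0,"wy": 0,"wz": 0,"jaw": 1},{"x": 0,"y": 0,"z": 0,"wx": 0,"wy": 0,"wz": 0,"jaw": 1},{"x": 0,"y": 0,"z": 0,"wx": 0,"wy": 0,"wz": 0,"jaw": 1},{"x": 0,"y": 0,"z": 0,"wx": 0,"wy": 0,"wz": 0,"jaw": 1}]}}

```text
time: 15.4
tool_pos: [0.5086, 0.1176, 0.0992]
eef_rot: [0.71, 0.695, 0.077, -0.076]
force: [0.2, -0.6, -2.0]
opening: 0.209
grip_force: 50.0
```

```bash
cat > loc.py <<'E'
from h import *
s=ctrl.state();p=s['tool_pos'];Rm=R.from_quat(s['eef_rot']).as_matrix()
e=p+Rm@[.152,0,.0134];print('tcp',p.round(4),'edge',e.round(4),'pitch',np.degrees(np.arcsin(Rm[2,0])).round(2),'yaw',np.degrees(np.arctan2(Rm[1,0],Rm[0,0])).round(2),'F',s['force'].round(2),'M',s['moment'].round(2))
im=ctrl.camera('top');c=ctrl.calibration('top');hsv=cv2.cvtColor(im,cv2.COLOR_BGR2HSV);H,S,V=[hsv[...,i].astype(int) for i in range(3)]
pl=np.zeros(V.shape,bool);pl[140:240,178:305]=1
def rep(n,m,z,a):
    for k in blobs(m,a):
        w=p2w(c,k.reshape(-1,2),z)[:,:2]*1000;el=cv2.fitEllipse(w.astype(np.float32));print(n,np.round(np.r_[el[0],el[1]],1))
wood=(S>110)&(H>=8)&(H<=20)&(V>60)
# oatcake: inside plate only (wood touches the box rim elsewhere)
w,h=np.meshgrid(np.arange(640),np.arange(400));disc=(w-220.5)**2+(h-190.5)**2<36**2
import sys
z=float(sys.argv[1]) if len(sys.argv)>1 else .019
rep('oat@%g'%z,wood&disc,z,80);rep('plate',pl&(S<60)&(V>120),.018,700)
cv2.imwrite('pics/loc.png',np.hstack([cv2.resize(im[145:245,175:305],None,fx=3,fy=3,interpolation=2),cv2.resize(ctrl.camera('scene')[140:260,190:340],(390,300),interpolation=2)]))
E
python3 loc.py .12
```

```text
tcp [0.5086 0.1176 0.0992] edge [0.5118 0.2688 0.1189] pitch 12.48 yaw 88.79 F [ 0.19 -0.63 -2.03] M [-0.37  0.14  0.01]
oat@0.12 [511.5 234.7  79.   80.3]
plate [519.4 267.4 177.  187.6]
```

Call:
{"method": "apply_moves", "body": {"deltas": [{"x": 0.3,"y": 0.1,"z": 0,"wx": 0,"wy": -1.5,"wz": 0,"jaw": 1},{"x": 0.3,"y": 0.1,"z": 0,"wx": 0,"wy": -2.5,"wz": 0,"jaw": 1},{"x": 0.3,"y": 0.1,"z": 0,"wx": 0,"wy": -2.5,"wz": 0,"jaw": 1},{"x": 0.3,"y": 0.1,"z": 0.5,"wx": 0,"wy": -2.5,"wz": 0,"jaw": 1},{"x": 0.3,"y": 0.1,"z": 1,"wx": 0,"wy": -2,"wz": 0,"jaw": 1},{"x": 0.3,"y": 0,"z": 1.2,"wx": 0,"wy": -1.5,"wz": 0,"jaw": 1},{"x": 0,"y": 0,"z": 1.2,"wx": 0,"wy": 0,"wz": 0,"jaw": 1},{"x": 0,"y": 0,"z": 0.8,"wx": 0,"wy": 0,"wz": 0,"jaw": 1},{"x": 0,"y": 0,"z": 0.4,"wx": 0,"wy": 0,"wz": 0,"jaw": 1},{"x": 0,"y": 0,"z": 0,"wx": 0,"wy": 0,"wz": 0,"jaw": 1},{"x": 0,"y": 0,"z": 0,"wx": 0,"wy": 0,"wz": 0,"jaw": 1}]}}

```text
time: 16.6
tool_pos: [0.5146, 0.1372, 0.051]
eef_rot: [0.714, 0.7, 0.0, 0.0]
force: [0.3, 0.4, -2.2]
opening: 0.209
grip_force: 50.0
```

```bash
python3 loc.py .035
```

```text
tcp [0.5146 0.1372 0.051 ] edge [0.5178 0.2891 0.0376] pitch 0.01 yaw 88.81 F [ 0.27  0.35 -2.19] M [-0.17  0.04 -0.01]
plate [520.2 321.2  73.5 200.5]
```

Call:
{"method": "apply_moves", "body": {"deltas": [{"x": 0,"y": 0,"z": 0.8,"wx": 0,"wy": 0,"wz": 0,"jaw": 1},{"x": 0,"y": 0,"z": 1.0,"wx": 0,"wy": 0,"wz": 0,"jaw": 1},{"x": 0,"y": 0,"z": 0.6,"wx": 0,"wy": 0,"wz": 0,"jaw": 1},{"x": 0.05,"y": 0,"z": -0.53,"wx": 0,"wy": -2,"wz": 0,"jaw": 1},{"x": 0.05,"y": 0,"z": -0.53,"wx": 0,"wy": -2,"wz": 0,"jaw": 1},{"x": 0.05,"y": 0,"z": -0.53,"wx": 0,"wy": -2,"wz": 0,"jaw": 1},{"x": 0.05,"y": 0,"z": -0.53,"wx": 0,"wy": -2,"wz": 0,"jaw": 1},{"x": 0.05,"y": 0,"z": -0.53,"wx": 0,"wy": -2,"wz": 0,"jaw": 1},{"x": 0,"y": 0,"z": 0,"wx": 0,"wy": 0,"wz": 0,"jaw": 1},{"x": 0,"y": 0,"z": 0,"wx": 0,"wy": 0,"wz": 0,"jaw": 1},{"x": 0,"y": 0,"z": 0,"wx": 0,"wy": 0,"wz": 0,"jaw": 1}]}}

```text
time: 17.8
tool_pos: [0.5138, 0.1417, 0.0523]
eef_rot: [0.711, 0.697, -0.063, 0.06]
force: [-0.8, 0.2, -2.0]
opening: 0.208
grip_force: 50.0
```

```bash
python3 loc.py .03
```

```text
tcp [0.5138 0.1417 0.0523] edge [0.5168 0.289  0.0127] pitch -9.99 yaw 88.85 F [-0.84  0.23 -2.03] M [0.02 0.04 0.  ]
oat@0.03 [503.8 269.1  39.6  54.5]
```

Call:
{"method": "apply_moves", "body": {"deltas": [{"x": 0.05,"y": 0,"z": -0.48,"wx": 0,"wy": -2,"wz": 0,"jaw": 1},{"x": 0.05,"y": 0,"z": -0.48,"wx": 0,"wy": -2,"wz": 0,"jaw": 1},{"x": 0.05,"y": 0,"z": -0.5,"wx": 0,"wy": -2,"wz": 0,"jaw": 1},{"x": 0.05,"y": 0,"z": -0.5,"wx": 0,"wy": -2,"wz": 0,"jaw": 1},{"x": -0.1,"y": 0,"z": -0.45,"wx": 0,"wy": -2,"wz": 0,"jaw": 1},{"x": -0.15,"y": 0,"z": -0.45,"wx": 0,"wy": -2,"wz": 0,"jaw": 1},{"x": -0.15,"y": 0,"z": -0.45,"wx": 0,"wy": -2,"wz": 0,"jaw": 1},{"x": -0.15,"y": 0,"z": -0.45,"wx": 0,"wy": -2,"wz": 0,"jaw": 1},{"x": 0,"y": 0,"z": 0,"wx": 0,"wy": 0,"wz": 0,"jaw": 1}]}}

```text
time: 18.8
tool_pos: [0.5148, 0.1505, 0.0905]
eef_rot: [0.695, 0.682, -0.161, 0.158]
force: [-0.7, -0.3, -1.5]
opening: 0.209
grip_force: 50.0
```

```bash
python3 loc.py .03
```

```text
tcp [0.5148 0.1505 0.0905] edge [0.5172 0.2812 0.0117] pitch -26.05 yaw 88.93 F [-0.72 -0.27 -1.52] M [0.16 0.05 0.03]
```

View pics/loc.png

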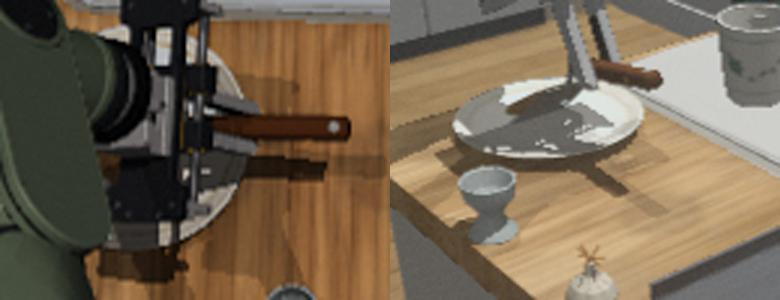

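The picture shows the slice steeply tipped over the plate with the oatcake in the gripper's shadow. The wrist force has dropped about 0.5 N from the carrying value, so the plate now takes part of the weight. I withdraw the blade slowly.

Call:
{"method": "apply_moves", "body": {"deltas": [{"x": -0.27,"y": 0,"z": 0.13,"wx": 0,"wy": 0,"wz": 0,"jaw": 1},{"x": -0.36,"y": 0,"z": 0.17,"wx": 0,"wy": 0,"wz": 0,"jaw": 1},{"x": -0.36,"y": 0,"z": 0.17,"wx": 0,"wy": 0,"wz": 0,"jaw": 1},{"x": -0.36,"y": 0,"z": 0.17,"wx": 0,"wy": 0,"wz": 0,"jaw": 1},{"x": -0.36,"y": 0,"z": 0.17,"wx": 0,"wy": 0,"wz": 0,"jaw": 1},{"x": -0.36,"y": 0,"z": 0.17,"wx": 0,"wy": 0,"wz": 0,"jaw": 1},{"x": 0,"y": 0,"z": 0,"wx": 0,"wy": 0,"wz": 0,"jaw": 1},{"x": 0,"y": 0,"z": 0,"wx": 0,"wy": 0,"wz": 0,"jaw": 1}]}}

```text
time: 19.7
tool_pos: [0.5141, 0.1265, 0.0907]
eef_rot: [0.696, 0.682, -0.161, 0.158]
force: [0.6, 0.3, -1.6]
opening: 0.21
grip_force: 50.0
```

```bash
cat >> loc.py <<'E'
a=ctrl.camera('scene');ca=ctrl.calibration('scene');hs=cv2.cvtColor(a,cv2.COLOR_BGR2HSV).astype(int)
# inside plate disc in scene view: saturated pixels -> floor position
g=np.array([[x,y] for y in range(165,215) for x in range(205,295)]);W=p2w(ca,g,.014)
ins=np.hypot(W[:,0]-.517,W[:,1]-.262)<.085
px=hs[g[:,1],g[:,0]];o=ins&(px[:,1]>100)&(px[:,0]<25)
print('scene oat px',o.sum(),'centroid',W[o].mean(0).round(4),'ext',W[o].min(0).round(3)[:2],W[o].max(0).round(3)[:2],'V',np.median(px[o,2]))
E
python3 loc.py .03
```

```text
tcp [0.5141 0.1265 0.0907] edge [0.5167 0.2572 0.012 ] pitch -26.01 yaw 88.84 F [ 0.62  0.27 -1.62] M [ 0.08  0.05 -0.05]
scene oat px 27 centroid [0.5151 0.2916 0.014 ] ext [0.491 0.279] [0.542 0.3  ] V 91.0
```

```bash
cat > wl.py <<'E'
from h import *
c=ctrl.calibration('wrist');im=ctrl.camera('wrist');hs=cv2.cvtColor(im,cv2.COLOR_BGR2HSV).astype(int)
g=np.argwhere(np.ones(im.shape[:2]))[:, ::-1];W=p2w(c,g,.019)
ins=(np.hypot(W[:,0]-.517,W[:,1]-.262)<.088);px=hs[g[:,1],g[:,0]];o=ins&(px[:,1]>110)&(px[:,0]<25)&(px[:,0]>5)
m=o.reshape(im.shape[:2]);print(ins.sum(),o.sum())
for k in blobs(m,150):
    h=cv2.convexHull(k);w=p2w(c,h.reshape(-1,2),.019)[:,:2]*1000;r=cv2.minEnclosingCircle(w.astype(np.float32));print(cv2.contourArea(k),'px',k.reshape(-1,2).min(0),k.reshape(-1,2).max(0),'circle',np.round(r[0],1),round(r[1],1),'ext',w.min(0).round(),w.max(0).round())
E
python3 wl.py
```

```text
26433 5902
5743.5 px [251   0] [392  56] circle [514.7 253.5] 42.4 ext [472. 222.] [557. 255.]
```

Call:
{"method": "apply_moves", "body": {"deltas": [{"x": -0.36,"y": 0,"z": 0.17,"wx": 0,"wy": 0,"wz": 0,"jaw": 1},{"x": -0.36,"y": 0,"z": 0.17,"wx": 0,"wy": 0,"wz": 0,"jaw": 1},{"x": -0.36,"y": 0,"z": 0.17,"wx": 0,"wy": 0,"wz": 0,"jaw": 1},{"x": -0.36,"y": 0,"z": 0.17,"wx": 0,"wy": 0,"wz": 0,"jaw": 1},{"x": -0.36,"y": 0,"z": 0.17,"wx": 0,"wy": 0,"wz": 0,"jaw": 1},{"x": -0.36,"y": 0,"z": 0.17,"wx": 0,"wy": 0,"wz": 0,"jaw": 1},{"x": 0,"y": 0,"z": 0,"wx": 0,"wy": 0,"wz": 0,"jaw": 1},{"x": 0,"y": 0,"z": 0,"wx": 0,"wy": 0,"wz": 0,"jaw": 1}]}}

```text
time: 20.7
tool_pos: [0.5136, 0.1026, 0.091]
eef_rot: [0.696, 0.682, -0.161, 0.158]
force: [0.3, -0.6, -0.7]
opening: 0.212
grip_force: 50.0
```

```bash
python3 wl.py;python3 loc.py
```

```text
17763 1123
1032.0 px [278   0] [367  17] circle [514.8 229.8] 26.7 ext [488. 221.] [542. 230.]
tcp [0.5136 0.1028 0.091 ] edge [0.5162 0.2335 0.0123] pitch -26.01 yaw 88.85 F [-0.09 -0.67 -1.23] M [0.11 0.07 0.01]
scene oat px 165 centroid [0.5174 0.2784 0.014 ] ext [0.483 0.244] [0.562 0.304] V 121.0
```

Call:
{"method": "apply_moves", "body": {"deltas": [{"x": -0.36,"y": 0,"z": 0.17,"wx": 0,"wy": 0,"wz": 0,"jaw": 1},{"x": -0.36,"y": 0,"z": 0.17,"wx": 0,"wy": 0,"wz": 0,"jaw": 1},{"x": -0.36,"y": 0,"z": 0.17,"wx": 0,"wy": 0,"wz": 0,"jaw": 1},{"x": -0.36,"y": 0,"z": 0.17,"wx": 0,"wy": 0,"wz": 0,"jaw": 1},{"x": -0.36,"y": 0,"z": 0.17,"wx": 0,"wy": 0,"wz": 0,"jaw": 1},{"x": -0.36,"y": 0,"z": 0.17,"wx": 0,"wy": 0,"wz": 0,"jaw": 1},{"x": -0.36,"y": 0,"z": 0.17,"wx": 0,"wy": 0,"wz": 0,"jaw": 1},{"x": -0.36,"y": 0,"z": -0.4,"wx": 0,"wy": 0,"wz": 0,"jaw": 1},{"x": -1,"y": 0,"z": -2,"wx": 0,"wy": 0,"wz": 0,"jaw": 1},{"x": -2,"y": 0,"z": -2,"wx": 0,"wy": 0,"wz": 0,"jaw": 1},{"x": -2,"y": 0,"z": -2,"wx": 0,"wy": 0,"wz": 0,"jaw": 1},{"x": 0,"y": 0,"z": 0,"wx": 0,"wy": 0,"wz": 0,"jaw": 1}]}}

```text
time: 22.1
tool_pos: [0.5157, 0.0547, 0.1768]
eef_rot: [0.697, 0.681, -0.157, 0.16]
force: [1.3, -0.2, -1.5]
opening: 0.206
grip_force: 50.0
```

```bash
python3 wl.py;python3 loc.py
```

```text
203 0
tcp [0.5142 0.0551 0.1743] edge [0.5174 0.1859 0.0959] pitch -25.91 yaw 88.67 F [-0.32  0.26 -1.77] M [ 0.28  0.11 -0.02]
scene oat px 298 centroid [0.5187 0.2629 0.014 ] ext [0.479 0.223] [0.558 0.304] V 195.5
```

Call:
{"method": "apply_moves", "body": {"deltas": [{"x": 0,"y": -1.3,"z": 0,"wx": 0,"wy": 6.5,"wz": 0,"jaw": 1},{"x": 0,"y": -1.3,"z": 0,"wx": 0,"wy": 6.5,"wz": 0,"jaw": 1},{"x": 0,"y": -1.3,"z": 0,"wx": 0,"wy": 6.5,"wz": 0,"jaw": 1},{"x": 0,"y": -1.3,"z": 0,"wx": 0,"wy": 6.5,"wz": 0,"jaw": 1},{"x": 0,"y": 0,"z": 0,"wx": 0,"wy": 0,"wz": 8,"jaw": 1},{"x": 0,"y": 0,"z": 0,"wx": 0,"wy": 0,"wz": 8,"jaw": 1},{"x": 0,"y": 0,"z": 0,"wx": 0,"wy": 0,"wz": 8,"jaw": 1},{"x": 0,"y": 0,"z": 0,"wx": 0,"wy": 0,"wz": 8,"jaw": 1},{"x": 0,"y": 0,"z": 0,"wx": 0,"wy": 0,"wz": 8,"jaw": 1},{"x": 0,"y": 0,"z": 0,"wx": 0,"wy": 0,"wz": 8,"jaw": 1},{"x": 0,"y": 0,"z": 0,"wx": 0,"wy": 0,"wz": 8,"jaw": 1}]}}

```text
time: 23.4
tool_pos: [0.4591, 0.0562, 0.1702]
eef_rot: [0.96, 0.28, -0.002, -0.001]
force: [-0.4, -0.0, -1.1]
opening: 0.206
grip_force: 50.0
```

Call:
{"method": "apply_moves", "body": {"deltas": [{"x": 0,"y": 0,"z": 0,"wx": 0,"wy": 0,"wz": 8,"jaw": 1},{"x": 0,"y": 0,"z": 0,"wx": 0,"wy": 0,"wz": 8,"jaw": 1},{"x": 0,"y": 0,"z": 0,"wx": 0,"wy": 0,"wz": 8,"jaw": 1},{"x": 0,"y": 0,"z": 0,"wx": 0,"wy": 0,"wz": 8,"jaw": 1},{"x": 0,"y": 0,"z": 0,"wx": 0,"wy": 0,"wz": 0,"jaw": 1},{"x": 0,"y": 0,"z": 0,"wx": 0,"wy": 0,"wz": 0,"jaw": 1},{"x": 0,"y": 0,"z": 0,"wx": 0,"wy": 0,"wz": 0,"jaw": 1}]}}

```text
time: 24.1
tool_pos: [0.4601, 0.0561, 0.1715]
eef_rot: [1.0, 0.009, -0.001, -0.0]
force: [-0.6, 0.4, -1.1]
opening: 0.209
grip_force: 50.0
```

```bash
python3 loc.py .019
```

```text
tcp [0.4601 0.0561 0.1715] edge [0.612  0.0587 0.1578] pitch -0.1 yaw 0.98 F [-0.64  0.44 -1.07] M [-0.03  0.17 -0.02]
oat@0.019 [516.4 262.3  79.4  80. ]
plate [519.2 272.7 171.4 203.7]
plate [632.4 166.3  60.3 261.7]
scene oat px 304 centroid [0.5182 0.2625 0.014 ] ext [0.479 0.223] [0.558 0.304] V 198.0
```

The oatcake lies centred on the plate. I lay the slice down.

Call:
{"method": "apply_moves", "body": {"deltas": [{"x": 0,"y": 0.2,"z": 3.5,"wx": 0,"wy": 0,"wz": 0,"jaw": 1},{"x": 0,"y": 0,"z": 4,"wx": 0,"wy": 0,"wz": 0,"jaw": 1},{"x": 0,"y": 0,"z": 4,"wx": 0,"wy": 0,"wz": 0,"jaw": 1},{"x": 0,"y": 0,"z": 2.5,"wx": 0,"wy": 0,"wz": 0,"jaw": 1},{"x": 0,"y": 0,"z": 1,"wx": 0,"wy": 0,"wz": 0,"jaw": 1},{"x": 0,"y": 0,"z": 0.5,"wx": 0,"wy": 0,"wz": 0,"jaw": 1},{"x": 0,"y": 0,"z": 0,"wx": 0,"wy": 0,"wz": 0,"jaw": 1},{"x": 0,"y": 0,"z": 0,"wx": 0,"wy": 0,"wz": 0,"jaw": 1},{"x": 0,"y": 0,"z": 0,"wx": 0,"wy": 0,"wz": 0,"jaw": 1}]}}

```text
time: 25.15
tool_pos: [0.4622, 0.0538, 0.0188]
eef_rot: [1.0, 0.008, 0.002, 0.0]
force: [-0.4, 0.7, -2.6]
opening: 0.21
grip_force: 50.0
```

Call:
{"method": "apply_moves", "body": {"deltas": [{"x": 0,"y": 0,"z": 0.3,"wx": 0,"wy": 0,"wz": 0,"jaw": 1},{"x": 0,"y": 0,"z": 0,"wx": 0,"wy": 0,"wz": 0,"jaw": 1},{"x": 0,"y": 0,"z": 0,"wx": 0,"wy": 0,"wz": 0,"jaw": 1},{"x": 0,"y": 0,"z": 0,"wx": 0,"wy": 0,"wz": 0,"jaw": 1}]}}

```text
time: 25.55
tool_pos: [0.4608, 0.0539, 0.0144]
eef_rot: [1.0, 0.007, 0.0, 0.0]
force: [0.1, -0.1, -1.0]
opening: 0.21
grip_force: 50.0
```

Call:
{"method": "apply_moves", "body": {"deltas": [{"x": 0,"y": 0,"z": 0.1,"wx": 0,"wy": 0,"wz": 0,"jaw": 1},{"x": 0,"y": 0,"z": 0,"wx": 0,"wy": 0,"wz": 0,"jaw": 1},{"x": 0,"y": 0,"z": 0,"wx": 0,"wy": 0,"wz": 0,"jaw": -0.2},{"x": 0,"y": 0,"z": 0,"wx": 0,"wy": 0,"wz": 0,"jaw": -0.2},{"x": 0,"y": 0,"z": 0,"wx": 0,"wy": 0,"wz": 0,"jaw": -0.2},{"x": 0,"y": 0,"z": 0,"wx": 0,"wy": 0,"wz": 0,"jaw": -0.2},{"x": 0,"y": 0,"z": 0,"wx": 0,"wy": 0,"wz": 0,"jaw": -0.2},{"x": 0,"y": 0,"z": 0,"wx": 0,"wy": 0,"wz": 0,"jaw": -0.2}]}}

```text
time: 26.35
tool_pos: [0.4606, 0.0539, 0.0133]
eef_rot: [1.0, 0.007, -0.0, 0.0]
force: [-0.1, -1.0, -0.4]
opening: 0.6
grip_force: 0.0
```

Call:
{"method": "apply_moves", "body": {"deltas": [{"x": 0,"y": 0,"z": -1,"wx": 0,"wy": 0,"wz": 0,"jaw": -0.2},{"x": 0,"y": 0,"z": -3,"wx": 0,"wy": 0,"wz": 0,"jaw": -0.2},{"x": 0,"y": 0,"z": -4,"wx": 0,"wy": 0,"wz": 0,"jaw": -0.2},{"x": 0,"y": 0,"z": -4,"wx": 0,"wy": 0,"wz": 0,"jaw": -0.2},{"x": 0,"y": 0,"z": -4,"wx": 0,"wy": 0,"wz": 0,"jaw": -0.2},{"x": 0,"y": 0,"z": -3,"wx": 0,"wy": 0,"wz": 0,"jaw": -0.2},{"x": 0,"y": 0,"z": 0,"wx": 0,"wy": 0,"wz": 0,"jaw": -0.2},{"x": 0,"y": 0,"z": 0,"wx": 0,"wy": 0,"wz": 0,"jaw": -0.2},{"x": 0,"y": 0,"z": 0,"wx": 0,"wy": 0,"wz": 0,"jaw": -0.2}]}}

```text
time: 27.25
tool_pos: [0.4593, 0.054, 0.2018]
eef_rot: [1.0, 0.007, -0.002, -0.0]
force: [0.0, -0.3, -0.4]
opening: 0.601
grip_force: 0.0
```

```bash
python3 - <<'E'
from h import *
s=ctrl.state();print(s['tool_pos'],s['force'],s['opening'])
c=ctrl.calibration('wrist');im=ctrl.camera('wrist');hs=cv2.cvtColor(im,cv2.COLOR_BGR2HSV).astype(int)
# blade corners: grey pixels near the expected blade
g=np.argwhere(np.ones(im.shape[:2]))[:,::-1];W=p2w(c,g,.012);px=hs[g[:,1],g[:,0]]
o=(px[:,1]<60)&(abs(W[:,0]-.565)<.058)&(abs(W[:,1]-.056)<.06);m=o.reshape(im.shape[:2])
for k in blobs(m,300):
    w=p2w(c,k.reshape(-1,2),.012)*1000;r=cv2.minAreaRect(w[:,:2].astype(np.float32));print('blade',np.round(np.r_[r[0],r[1],r[2]],1),w.min(0).round(),w.max(0).round())
h=(px[:,1]>100)&(px[:,2]<105)&(abs(W[:,1]-.056)<.02)&(W[:,0]>.34)&(W[:,0]<.5);print('handle px',h.sum(),W[h].min(0).round(3),W[h].max(0).round(3))
E
python3 loc.py
```

```text
[0.4593005  0.05401705 0.20178782] [ 0.03143501 -0.30248077 -0.39338877] 0.6010643132895102
blade [559.2  56.1 104.   64.4   0.8] [507.  23.  12.] [612.  88.  12.]
handle px 1367 [0.343 0.044 0.012] [0.499 0.075 0.012]
tcp [0.4591 0.054  0.2014] edge [0.6111 0.0563 0.1874] pitch -0.22 yaw 0.86 F [0.26 0.88 0.13] M [ 0.02  0.21 -0.04]
oat@0.019 [516.4 262.2  79.1  80.1]
plate [519.3 274.4 167.7 204.5]
plate [645.2 132.   21.4 451.5]
scene oat px 307 centroid [0.5179 0.2621 0.014 ] ext [0.478 0.222] [0.558 0.304] V 198.0
```

The slice lies on the bare worktop with its blade ending at x≈0.612, and the oatcake is within 2 mm of the plate's centre. I hand it in.

```bash
python3 -c "
from workcell import ctrl
print(ctrl.hand_in())"
```

```text
the job is handed in; nothing more can be done
None
```

The job is handed in (no verdict was returned): the last measurements before hand-in put the larger oatcake on the side plate about 2 mm from its centre, and the slice laid down on the bare worktop, clear of the plate and the sheet.

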